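# Sort sealed candle holders by weight into slide-in racks

## Task

The two sealed copper candle holders look alike, but either may be filled with ballast (heavy) or still hollow (light), perhaps both the same: lift each just clear of the table to feel its weight, keeping it low (never more than 10 cm up) and upright. Set a heavy one down at the mouth of the rack with the arch-shaped handle and a light one at the mouth of the rack with the funnel, and slide it in under the lips gently (never over 25 N) until it is fully home against the end pad, or against the holder already in there. Leave the other things on the table alone.

Things in the scene. Friction and masses are not known exactly. Their poses are not given: they have to be found in the camera images.
- holder_a: sealed square copper candle holder: foot 50 x 50 x 6 mm, column 34 x 34 mm up to 80 mm, spike to 96 mm. Origin: centre of the foot's underside, z up, x, y square to the sides; four-fold symmetric. Grip the column 45 to 70 mm above the origin. About 0.5 kg if filled, 0.11 kg if hollow; a core may rattle inside. Both holders look alike; either, both or neither may be filled
- holder_b: sealed square copper candle holder: foot 50 x 50 x 6 mm, column 34 x 34 mm up to 80 mm, spike to 96 mm. Origin: centre of the foot's underside, z up, x, y square to the sides; four-fold symmetric. Grip the column 45 to 70 mm above the origin. About 0.5 kg if filled, 0.11 kg if hollow; a core may rattle inside. Both holders look alike; either, both or neither may be filled
- rack_arch: fixed wooden slide-in rack for heavy (filled) holders, marked by an arch-shaped steel bar handle at its far end (to 69 mm high). Origin: on the underside, centre line; x runs inwards from the open mouth, y across, z up. Waxed cork sliding floor x -115 to 100 mm, y -45 to 45 mm, top at z = 6 mm, sprung: sinks 1 mm per 5 N, 3 mm at most. Side walls 56 mm apart guide a holder's foot
- rack_arch_mouth (a point): point on the sliding floor of the rack with the arch (rack x = -70 mm, z = 6 mm) where a holder, set down square, stands just outside the lips. Flared guides (15 mm high) narrow from about 82 mm to 56 mm at rack x = -61 to -30 mm. Two steel lips (undersides z = 15, tops z = 19 mm, 42 mm apart) cover the foot from x = -30 to 80 mm: it cannot go in from above
- rack_arch_home (a point): point on the sliding floor of the rack with the arch (rack x = 55 mm) where the foot's centre is when the first holder is home, touching the rubber end pad (face at x = 80 mm; sprung: 0.9 N per mm, travel 10 mm, then rigid). A second holder is home foot to foot behind it, 50 mm nearer the mouth; their columns are 16 mm apart, so grip with the fingers across the rack (along y)
- rack_arch_floor: the sprung cork sliding floor of the rack with the arch, 215 x 90 x 6 mm; same origin and axes as the rack
- rack_funnel: fixed wooden slide-in rack for light (hollow) holders, marked by a brass funnel on a short post at its far end (to 75 mm high). Origin: on the underside, centre line; x runs inwards from the open mouth, y across, z up. Waxed cork sliding floor x -115 to 100 mm, y -45 to 45 mm, top at z = 6 mm, sprung: sinks 1 mm per 5 N, 3 mm at most. Side walls 56 mm apart guide a holder's foot
- rack_funnel_mouth (a point): point on the sliding floor of the rack with the funnel (rack x = -70 mm, z = 6 mm) where a holder, set down square, stands just outside the lips. Flared guides (15 mm high) narrow from about 82 mm to 56 mm at rack x = -61 to -30 mm. Two steel lips (undersides z = 15, tops z = 19 mm, 42 mm apart) cover the foot from x = -30 to 80 mm: it cannot go in from above
- rack_funnel_home (a point): point on the sliding floor of the rack with the funnel (rack x = 55 mm) where the foot's centre is when the first holder is home, touching the rubber end pad (face at x = 80 mm; sprung: 0.9 N per mm, travel 10 mm, then rigid). A second holder is home foot to foot behind it, 50 mm nearer the mouth; their columns are 16 mm apart, so grip with the fingers across the rack (along y)
- rack_funnel_floor: the sprung cork sliding floor of the rack with the funnel, 215 x 90 x 6 mm; same origin and axes as the rack
- punch: steel punch, round rod 10 mm thick and 110 mm long, lying between the holders; bystander
- bracelet: copper bracelet ring, 64 mm across, 30 mm high; bystander
- hammer: hammer lying near the robot's right; origin under its middle; bystander
- candlestick: round copper candlestick, 100 mm across, 73 mm high; bystander
- tealight: low copper tealight holder, 75 x 42 mm, 60 mm high; bystander
- bowl: small brass bowl, 90 mm across, 40 mm high; bystander
Things that resemble listed ones, but are neither listed nor needed, are in the scene too. What is shaped like the holder_a but purple or turquoise is not meant.

How it is judged:
At the end, for the whole second after the job is handed in: Both holders upright, at rest, released, feet under the lips of the right rack (over 3 N on its floor: arch, less: funnel), within 5 mm of touching the unpressed pad (or pressing it); if both are in one rack, foot to foot within 8 mm and each within 7 mm of home (((x of holder_a in the frame of rack_arch between -0.002 and 0.066 m and z of holder_a in the frame of rack_arch between 0.002 and 0.011 m and contact force between holder_a and rack_arch_floor above 3 N and y of holder_a in the frame of rack_arch between -0.008 and 0.008 m and (x of holder_a in the frame of rack_arch above 0.05 m or horizontal distance between holder_a and holder_b below 0.058 m)) or (x of holder_a in the frame of rack_funnel between -0.002 and 0.066 m and z of holder_a in the frame of rack_funnel between 0.002 and 0.011 m and contact force between holder_a and rack_funnel_floor below 3 N and y of holder_a in the frame of rack_funnel between -0.008 and 0.008 m and (x of holder_a in the frame of rack_funnel above 0.05 m or horizontal distance between holder_a and holder_b below 0.058 m))) and ((x of holder_b in the frame of rack_arch between -0.002 and 0.066 m and z of holder_b in the frame of rack_arch between 0.002 and 0.011 m and contact force between holder_b and rack_arch_floor above 3 N and y of holder_b in the frame of rack_arch between -0.008 and 0.008 m and (x of holder_b in the frame of rack_arch above 0.05 m or horizontal distance between holder_b and holder_a below 0.058 m)) or (x of holder_b in the frame of rack_funnel between -0.002 and 0.066 m and z of holder_b in the frame of rack_funnel between 0.002 and 0.011 m and contact force between holder_b and rack_funnel_floor below 3 N and y of holder_b in the frame of rack_funnel between -0.008 and 0.008 m and (x of holder_b in the frame of rack_funnel above 0.05 m or horizontal distance between holder_b and holder_a below 0.058 m))) and angle between each of holder_a, holder_b's own z axis and vertical below 0.1 rad and linear speed of each of holder_a, holder_b below 0.02 m/s).
It fails at once if a holder lifted more than 10 cm above the table (height (world z) of any of holder_a, holder_b above 0.1 m).
It fails at once if a holder tipped by more than 25 degrees (angle between any of holder_a, holder_b's own z axis and vertical above 0.436 rad).
It fails at once if a holder pressed against a rack with more than 25 N (contact force between any of holder_a, holder_b and rack_arch above 25 N or contact force between any of holder_a, holder_b and rack_funnel above 25 N).
It fails at once if the holders pressed against each other with more than 25 N (contact force between holder_a and holder_b above 25 N).
It fails at once if another thing on the table moved by more than 20 mm (distance of any of punch, bracelet, hammer, candlestick, tealight, bowl from where it was at the start of the episode above 0.02 m).
It also fails if it takes over 72 s, if anything falls off the work surface, if the arm or the gripper's body presses on something with over 40 N, if the wrist force passes 120 N, or if a joint passes its speed limit or range.

## Robot

A 6-joint arm with a two-finger parallel gripper is mounted at the origin on the work surface. World frame = base frame: x ahead of the robot, y to its left, z up, the work surface at z = 0. Lengths are in m, angles in rad, forces in N, time in s.
With the tool pointing down it reaches from about 0.35 to 0.775 m from the base axis. Payload 7.3 kg.
Tool frame: the origin (TCP) lies at the centre of the arm's flange, where the gripper is bolted on; the fingertips stand 178 mm ahead of it and the grasp point (between the pads) lies 159 mm ahead of it (tip_extent is the distance from the TCP to the fingertips, in m); z points along the fingers, y is the line along which they close (so a half turn about z gives the same grasp; the last joint's range is limited). The gripper opens to 92 mm and grips with 3 to 60 N. Pads are 19 mm wide; open, the fingers measure 130 mm over their backs; the gripper's body (75 mm by 190 mm) begins 47 mm behind the grasp point.
Start: joints at [0.962, 0.342, 1.524, -0, 1.275, -0.146], TCP at [0.234, 0.47, 0.405] pointing down, gripper open.
Joint ranges: [-2.53, 2.53], [-0.77, 2.02], [0.04, 2.7], [-1, 4.14], [0.28, 2.66], [-3.11, 3.11]. Speed limits (rad/s): [2.57, 2.57, 3.14, 3.14, 3.14, 3.14].

## Interface

Orientations are given as [roll, pitch, yaw] about the fixed x, y, z axes, in that order (R = Rz(yaw) Ry(pitch) Rx(roll)).
In Python, from cell import * gives the robot as it stands.
- The arm moves only by the tool arm_command, never from a script. Its arguments are lists of equal length, an entry for each row: "xyz": the shift along the world's x, y, z in mm, a list of three; "spin": the turn about the world's z in degrees. In form: {"xyz": [[tx, ty, tz], ...], "spin": [spin, ...]}. A call has 1 to 20 rows; each row shifts and turns the commanded pose from where the row before left it; what a row does not reach is not made up. A row lasts 1/10 s, in which the tool goes at most 50 mm and 8.59 degrees, less where a joint would pass 70% of its speed; a pose out of reach is approached as far as the arm can. A call with a gripper value outside its range is refused whole. "jaw" is the opening, from -1 (shut) to 1 (fully open), set as the call begins (left out, the last holds). The fingers move at their own pace and stop on an object; "squeeze" is the grip in N (left out, the last holds). Time passes only in rows, so rows that do not move let the fingers close. It gives the time, the measured TCP pose, the force, the opening and the grip force at its end, in the units of the state.
- observe(): the state, without advancing time (a new reading comes with each control period).
- read_camera(name): name is "scene" or "top" or "wrist"; returns a dict with "img" (400x640x3 uint8, red, green, blue), "depth" (400x640 float32, m along the optical axis (not along the pixel's ray), 0 where there is no reading), "fx", "fy", "cx", "cy" (pixels), "world_from_camera" (4x4, takes a point from camera to world coordinates). Camera axes: x right, y up, looking along -z (the intrinsics and any distortion apply to the point x, -y, -z); pixel columns grow to the right and rows downward; lengths in m; the calibration is good to about 2 mm. A picture is of the moment at which its call begins.
- hand_in(): hands the job in; it is judged then, once.
The state is a dict: "time": time; "qpos": joint angles; "qvel": joint speeds; "joint_efforts": joint torques, N m; "tool_pos": TCP position; "tool_rot": TCP orientation; "contact_force": force on the tool from outside, world axes, zero at the start; "torque": the same for the moment, N m; "opening": finger opening in m; "grip_force": force on a finger pad.
Only numpy, scipy, OpenCV 4.12 (cv2) and the standard library are available. Lean on these libraries where they do the work, as an engineer would, in place of code of your own. Each camera call takes 0.05 s, during which the arm holds its last target. There are 200 camera calls.

## Working session

There is one attempt and no reset: what is moved stays moved. The work goes in short steps, Python scripts to look and compute and a tool call to move; the robot and the scene stay as the last step left them, time stands still between calls to the robot, and variables do not carry over. Pictures are saved under pics/ and viewed, at most 10 in all, crops included, and the job is handed in when it is done.

Besides the shell and the picture viewer there is one more tool, called after "Emit:" in YAML: its name, and indented under it one key for each argument. arm_command: Moves the arm, as the interface text tells. Its arguments: {"type":"object","properties":{"xyz":{"type":"array","items":{"type":"array","items":{"type":"number"}}},"spin":{"type":"array","items":{"type":"number"}},"jaw":{"type":"number"},"squeeze":{"type":"number"}},"required":["xyz","spin"]}

```bash
mkdir -p pics; python3 - <<'E'
from cell import *
import cv2,numpy as np
for n in("top","scene"):
    c=read_camera(n); np.savez(f"{n}0.npz",**c); cv2.imwrite(f"pics/{n}0.png",c["img"][:,:,::-1])
    print(n,c["fx"],c["fy"],c["cx"],c["cy"],np.round(c["world_from_camera"],3).tolist(), (c["depth"]>0).mean(), c.keys())
print(observe())
E
```

```text
top 361.5671449697542 361.5671449697542 318.419163382743 197.04128158123996 [[-0.018, 0.988, -0.155, 0.41], [-0.999, -0.024, -0.036, -0.08], [-0.039, 0.154, 0.987, 0.849], [0.0, 0.0, 0.0, 1.0]] 0.99616015625 dict_keys(['img', 'depth', 'fx', 'fy', 'cx', 'cy', 'world_from_camera'])
scene 477.85613466759906 477.85613466759906 323.2955188650128 200.96678022804514 [[0.286, -0.557, 0.78, 1.672], [0.958, 0.157, -0.238, -0.403], [0.01, 0.816, 0.578, 0.871], [0.0, 0.0, 0.0, 1.0]] 0.99252734375 dict_keys(['img', 'depth', 'fx', 'fy', 'cx', 'cy', 'world_from_camera'])
{'time': 0.1, 'qpos': array([ 9.61985367e-01,  3.42655078e-01,  1.52489957e+00,  4.17643126e-05,
        1.27543615e+00, -1.45995079e-01]), 'qvel': array([-0.00028641,  0.00022148, -0.00257674,  0.00142779, -0.00110207,
       -0.00207281]), 'joint_efforts': array([ 1.04137584e-03, -4.32006133e+01, -2.44691652e+01,  7.18506798e-02,
        5.26732486e-02, -7.04263834e-05]), 'tool_pos': array([0.23430128, 0.46968557, 0.4041209 ]), 'tool_rot': array([-3.14021519e+00, -2.42912163e-04,  2.67876442e+00]), 'contact_force': array([-0.1625953 , -0.94853219, -0.40499699]), 'torque': array([-0.02289927, -0.06621182,  0.01592989]), 'grip_force': 0.0, 'opening': 0.09165848501238043}
```

View pics/top0.png

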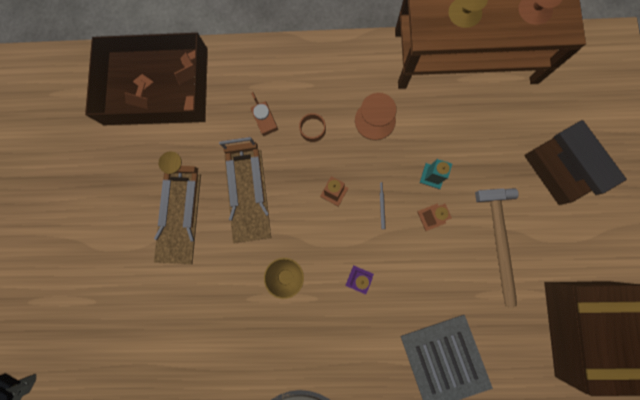

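View pics/scene0.png

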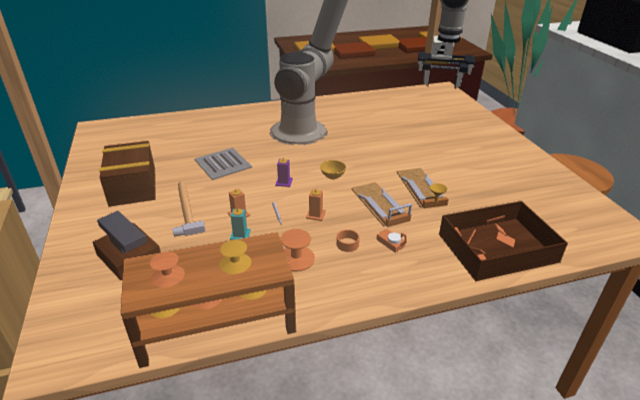

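Candidates in the top view: copper (334,190) and copper (433,216), which match the description. Turquoise (436,173) and purple (360,280) are excluded. The funnel rack is at (178,215) and the arch rack at (247,195), both with the mouth towards the robot. In the scene view the copper ones are at (316,204) and (237,203).

```bash
cat > h.py <<'E'
import numpy as np,cv2
def cloud(c):
    v,u=np.mgrid[0:400,0:640]; d=c["depth"]
    p=np.stack([(u-c["cx"])/c["fx"]*d,-(v-c["cy"])/c["fy"]*d,-d],-1)
    T=c["world_from_camera"]; return p@T[:3,:3].T+T[:3,3]
def ray(c,u,v,z):
    T=c["world_from_camera"]; r=T[:3,:3]@np.array([(u-c["cx"])/c["fx"],-(v-c["cy"])/c["fy"],-1])
    return T[:3,3]+r*(z-T[2,3])/r[2]
def pix(c,p):
    T=c["world_from_camera"]; q=T[:3,:3].T@(np.asarray(p)-T[:3,3]); return c["cx"]-c["fx"]*q[0]/q[2],c["cy"]+c["fy"]*q[1]/q[2]
E
python3 - <<'E'
from h import *
for n in("top","scene"):
    c=dict(np.load(n+"0.npz")); P=cloud(c); np.set_printoptions(precision=4,suppress=True)
    v=P[250:300,560:] if n=="scene" else P[300:330,100:200]; print(n,"table z",np.median(v[...,2]),v[...,2].std())
    for nm,u0,v0 in(("A",334,190),("B",433,216)):
        g=ray(dict(np.load("top0.npz")),u0,v0,.05)
        near=np.hypot(P[...,0]-g[0],P[...,1]-g[1])<.05
        for lo,hi in((.073,.085),(.012,.07),(.003,.010)):
            m=near&(P[...,2]>lo)&(P[...,2]<hi); q=P[m]
            if len(q)>5: print(nm,lo,len(q),cv2.minAreaRect((q[:,:2]*1000).astype(np.float32)),np.median(q[:,2]))
    if n=="top":
        for nm,a,b in(("fun",(145,165),(205,270)),("arch",(215,145),(280,250))):
            S=np.zeros((400,640),bool); S[a[1]:b[1],a[0]:b[0]]=1
            for lo,hi in((.003,.010),(.011,.03),(.016,.022)):
                m=S&(P[...,2]>lo)&(P[...,2]<hi); q=P[m]; print(nm,lo,len(q),cv2.minAreaRect((q[:,:2]*1000).astype(np.float32)))
        z=P[...,2][130:280,140:460]; z=np.clip(z*1000/40*255,0,255).astype(np.uint8)
        im=c["img"][130:280,140:460,::-1]
        o=cv2.vconcat([cv2.resize(im,None,fx=2.5,fy=2,interpolation=cv2.INTER_CUBIC),cv2.resize(cv2.cvtColor(z,8),None,fx=2.5,fy=2)])
        cv2.imwrite("pics/z.png",o)
        im=c["img"][135:270,140:290,::-1]; cv2.imwrite("pics/rk.png",cv2.resize(im,None,fx=4.4,fy=4.4,interpolation=cv2.INTER_CUBIC))
E
```

```text
top table z -0.00023828694332395095 0.04099518995246814
A 0.073 204 ((553.0191040039062, -85.7198715209961), (34.0648078918457, 34.39598846435547), 60.99833679199219) 0.0808267166538914
A 0.012 76 ((541.185791015625, -88.62747955322266), (24.1023006439209, 47.21772384643555), 14.17956256866455) 0.04255616838827164
A 0.003 172 ((554.3201904296875, -82.68864440917969), (92.41397857666016, 81.89281463623047), 88.4056625366211) 0.005574512832816569
B 0.073 230 ((488.8912658691406, -309.66717529296875), (34.030391693115234, 35.46949005126953), 20.386943817138672) 0.08136768235398362
B 0.012 114 ((483.07318115234375, -293.4842529296875), (33.6662483215332, 1.7665486335754395), 20.30025863647461) 0.04270883789012975
B 0.003 215 ((488.8464050292969, -299.0896911621094), (90.00752258300781, 80.58119201660156), 13.05921459197998) 0.0058875515436911385
fun 0.003 2263 ((500.07403564453125, 295.69110107421875), (233.4003448486328, 142.2030029296875), 3.3089468479156494)
fun 0.011 1177 ((535.3031005859375, 284.93853759765625), (92.19879150390625, 175.25025939941406), 85.85938262939453)
fun 0.016 8
[... 604 characters left out ...]
357482910156) 0.08002315651611969
A 0.012 217 ((567.7452392578125, -83.70591735839844), (26.392675399780273, 46.33665466308594), 12.31940746307373) 0.040730459826591736
A 0.003 93 ((563.3826904296875, -79.54205322265625), (54.15327835083008, 90.75220489501953), 15.700994491577148) 0.0054943244697276405
B 0.073 90 ((492.7389221191406, -310.4394836425781), (37.65329360961914, 35.3050537109375), 21.98276138305664) 0.08006967299196227
B 0.012 174 ((502.12310791015625, -313.65087890625), (50.125946044921875, 29.116422653198242), 66.45960235595703) 0.05095409792964051
B 0.003 31 ((491.3616027832031, -300.0486145019531), (89.4781494140625, 36.92987060546875), 60.72858428955078) 0.005520421075600468
```

View pics/z.png

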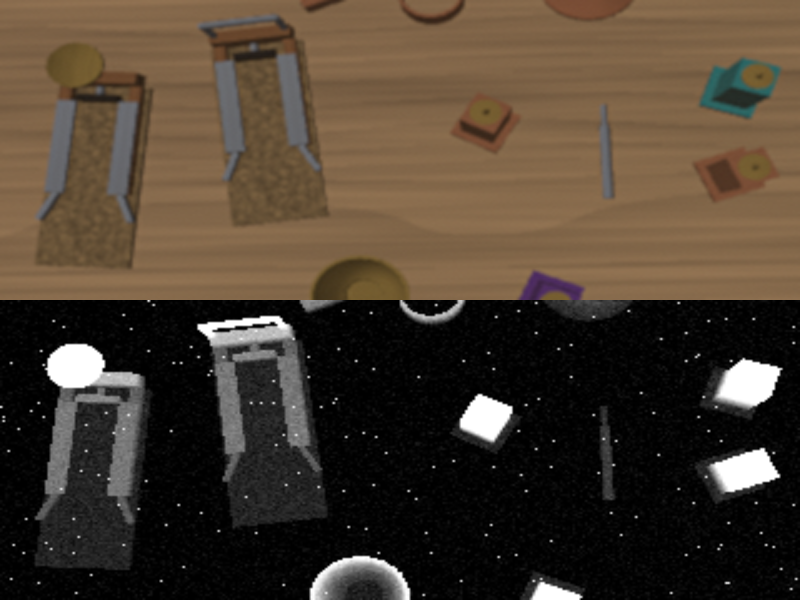

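View pics/rk.png

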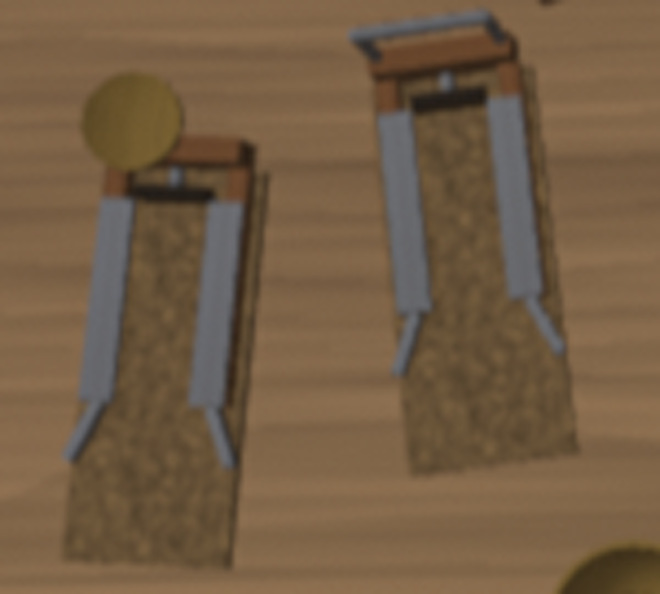

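Crops: both copper holders are confirmed, at 2.5x crop (485,120) and (740,170). The rack lips have clear corners, which I cast onto z=19 mm, along with the cork ends, to get the rack frames. The holder poses come from the top faces.

```bash
python3 - <<'E'
from h import *
np.set_printoptions(precision=4,suppress=True)
c=dict(np.load("top0.npz")); R=lambda u,v,z:ray(c,u/4.4+140-.4,v/4.4+135-.4,z)
D={"fun":[(103,198),(133,199),(210,202),(243,203),(80,402),(109,404),(190,404),(222,406)],
"arch":[(378,113),(411,110),(489,98),(520,95),(398,312),(430,308),(510,299),(541,295)]}
E={"fun":[(62,559),(231,569)],"arch":[(413,475),(579,452)]}
for k,v in D.items():
    q=np.array([R(*p,.019)[:2] for p in v]); f=q[:4].mean(0); n=q[4:].mean(0); L=np.linalg.norm(f-n); d=(f-n)/L
    o=(f+n)/2-d*.025
    e=np.array([R(*p,.006)[:2] for p in E[k]]); em=e.mean(0); ex=(em-o)@d; ey=(em-o)@np.array([-d[1],d[0]])
    s=np.arctan2(d[1],d[0]); 
    print(k,"L",L,"gap",np.linalg.norm(q[1]-q[2]),np.linalg.norm(q[5]-q[6]),"origin",o,"yaw",np.degrees(s),"mouth",o-.07*d,"home",o+.055*d,"cork end",ex,ey,np.linalg.norm(e[0]-e[1]))
# holders: top-face via saturation-agnostic depth, robust
P=cloud(c)
for g in((.553,-.0857),(.489,-.3097)):
    m=(np.hypot(P[...,0]-g[0],P[...,1]-g[1])<.03)&(abs(P[...,2]-.0808)<.004); q=P[m][:,:2]; print(q.mean(0))
E
```

```text
fun L 0.11008028620826961 gap 0.04247211493985587 0.04366480497929861 origin [0.5092 0.2873] yaw -3.753780926540045 mouth [0.4394 0.2919] home [0.5641 0.2837] cork end -0.1138651546204977 -0.001382280201674883 0.09155726325804377
arch L 0.11018884078377951 gap 0.0429191622483898 0.04295974605097437 origin [0.5589 0.1225] yaw 6.484388683931127 mouth [0.4893 0.1146] home [0.6135 0.1287] cork end -0.11513500357801464 -0.0024055168646026828 0.08926760367706112
[ 0.5524 -0.0858]
[ 0.4886 -0.3087]
```

Emit:
arm_command:
  xyz:
    - [19.9,-34.7,0]
    - [19.9,-34.7,0]
    - [19.9,-34.7,0]
    - [19.9,-34.7,0]
    - [19.9,-34.7,0]
    - [19.9,-34.7,0]
    - [19.9,-34.7,0]
    - [19.9,-34.7,0]
    - [19.9,-34.7,0]
    - [19.9,-34.7,0]
    - [19.9,-34.7,0]
    - [19.9,-34.7,0]
    - [19.9,-34.7,0]
    - [19.9,-34.7,0]
    - [19.9,-34.7,0]
    - [19.9,-34.7,0]
    - [0,0,-30]
    - [0,0,-30]
    - [0,0,0]
    - [0,0,0]
  spin: [-2.5,0,0,0,0,0,0,0,0,0,0,0,0,0,0,0,0,0,0,0]
  jaw: 1

```text
time: 2.1
tool_pos: [0.5529, -0.0854, 0.3449]
tool_rot: [-3.141, -0.001, 2.635]
contact_force: [0.5, -0.6, 1.1]
opening: 0.0915
grip_force: 0.0
```

```bash
python3 - <<'E'
from cell import *
from h import *
np.set_printoptions(precision=4,suppress=True)
c=read_camera("wrist"); P=cloud(c); cv2.imwrite("pics/w1.png",c["img"][:,:,::-1])
for g in((.553,-.0858),):
    m=(np.hypot(P[...,0]-g[0],P[...,1]-g[1])<.035)&(abs(P[...,2]-.0808)<.004); q=P[m][:,:2]; print(m.sum(),q.mean(0),cv2.minAreaRect((q*1000).astype(np.float32)))
s=observe(); print(s["tool_pos"],np.degrees(s["tool_rot"]),s["contact_force"],s["time"])
E
```

```text
1901 [ 0.5529 -0.084 ] ((554.1140747070312, -84.66574096679688), (33.70291519165039, 34.71980667114258), 59.93452072143555)
[ 0.5531 -0.0853  0.3459] [179.9775   0.0783 151.0033] [-0.0872 -0.3125 -0.1506] 2.15
```

View pics/w1.png

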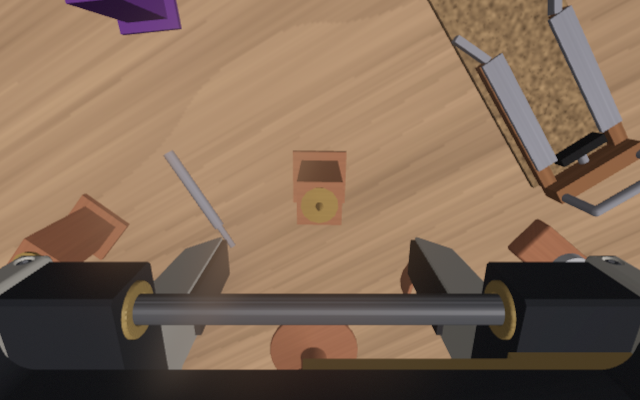

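The wrist view shows holder A at (320,190), square to the jaws and clear of the punch at (200,195). Next I go down and grip.

Emit:
arm_command:
  xyz:
    - [0,0.5,-20]
    - [0,0,-20]
    - [0,0,-20]
    - [0,0,-20]
    - [0,0,-20]
    - [0,0,-15]
    - [0,0,-13]
    - [0,0,0]
    - [0,0,0]
  spin: [-0.5,0,0,0,0,0,0,0,0]

```text
time: 3.05
tool_pos: [0.5532, -0.0849, 0.2177]
tool_rot: [3.141, 0.001, 2.627]
contact_force: [0.3, 0.6, 0.0]
opening: 0.092
grip_force: 0.0
```

Emit:
arm_command:
  xyz:
    - [0,0,0]
    - [0,0,0]
    - [0,0,0]
    - [0,0,0]
    - [0,0,0]
    - [0,0,0]
    - [0,0,0]
    - [0,0,0]
    - [0,0,0]
    - [0,0,0]
  spin: [0,0,0,0,0,0,0,0,0,0]
  jaw: -1
  squeeze: 25

```text
time: 4.05
tool_pos: [0.5528, -0.0849, 0.2167]
tool_rot: [3.141, 0.0, 2.626]
contact_force: [-0.4, 0.0, -0.1]
opening: 0.0339
grip_force: 25.0
```

Emit:
arm_command:
  xyz:
    - [0,0,5]
    - [0,0,10]
    - [0,0,10]
    - [0,0,5]
    - [0,0,0]
    - [0,0,0]
    - [0,0,0]
    - [0,0,0]
    - [0,0,0]
    - [0,0,0]
  spin: [0,0,0,0,0,0,0,0,0,0]

```text
time: 5.05
tool_pos: [0.5528, -0.0849, 0.2465]
tool_rot: [3.142, -0.0, 2.626]
contact_force: [0.3, 0.9, -5.0]
opening: 0.0338
grip_force: 25.0
```

About 5 N, so A is heavy and goes in the arch rack.

Emit:
arm_command:
  xyz:
    - [0,0,10]
    - [-6.35,19.95,5]
    - [-6.35,19.95,0]
    - [-6.35,19.95,0]
    - [-6.35,19.95,0]
    - [-6.35,19.95,0]
    - [-6.35,19.95,0]
    - [-6.35,19.95,0]
    - [-6.35,19.95,0]
    - [-6.35,19.95,0]
    - [-6.35,19.95,0]
    - [0,0,-8]
    - [0,0,-8]
    - [0,0,0]
    - [0,0,0]
    - [0,0,0]
    - [0,0,0]
  spin: [0,3.6,3.6,3.6,3.6,3.6,3.6,3.6,3.6,3.6,3.6,0,0,0,0,0,0]

```text
time: 6.75
tool_pos: [0.4895, 0.1142, 0.246]
tool_rot: [3.142, 0.001, -3.029]
contact_force: [0.3, -0.5, -4.5]
opening: 0.0341
grip_force: 25.0
```

```bash
python3 - <<'E'
from cell import *
from h import *
s=observe(); print(s["tool_pos"],np.degrees(s["tool_rot"]),s["contact_force"],s["torque"],s["time"])
c=read_camera("wrist");d=read_camera("top")
a=cv2.resize(c["img"],(640,400)); b=cv2.resize(d["img"][130:255,200:320],None,fx=1.6*2,fy=3.2)[:, :384]
o=np.zeros((400,640+0,3),np.uint8); cv2.imwrite("pics/w2.png",a[:,:,::-1])
E
```

```text
[0.48950772 0.11422374 0.24598511] [ 1.79997356e+02  3.02377736e-02 -1.73559412e+02] [ 0.32856654 -0.45650793 -4.51632635] [ 0.1054684  -0.00308887  0.0273772 ] 6.75
```

View pics/w2.png

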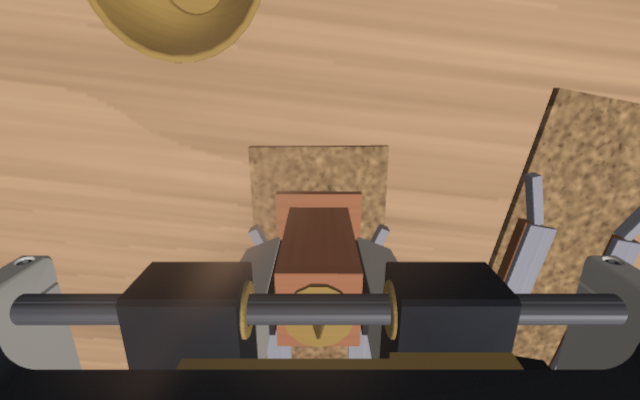

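The wrist view shows the foot (276–361) centred on the cork (249–388) and square to it. I'll lower it now.

Emit:
arm_command:
  xyz:
    - [0,0,-10]
    - [0,0,-7]
    - [0,0,-3]
    - [0,0,-1]
    - [0,0,-1]
    - [0,0,-1]
    - [0,0,0]
    - [0,0,0]
    - [0,0,0]
  spin: [0,0,0,0,0,0,0,0,0]

```text
time: 7.75
tool_pos: [0.4893, 0.1146, 0.2229]
tool_rot: [3.142, 0.0, -3.028]
contact_force: [-0.5, 0.4, -4.9]
opening: 0.0337
grip_force: 25.0
```

Emit:
arm_command:
  xyz:
    - [0,0,-0.5]
    - [0,0,-0.5]
    - [0,0,-0.5]
    - [0,0,0]
    - [0,0,0]
    - [0,0,0]
  spin: [0,0,0,0,0,0]

```text
time: 8.35
tool_pos: [0.4893, 0.1146, 0.2215]
tool_rot: [3.142, 0.0, -3.028]
contact_force: [0.4, 0.5, 0.8]
opening: 0.034
grip_force: 25.0
```

Emit:
arm_command:
  xyz:
    - [4.97,0.56,0]
    - [4.97,0.56,0]
    - [4.97,0.56,0]
    - [4.97,0.56,0]
    - [4.97,0.56,0]
    - [4.97,0.56,0]
    - [0,0,0]
    - [0,0,0]
  spin: [0,0,0,0,0,0,0,0]

```text
time: 9.15
tool_pos: [0.5198, 0.118, 0.2215]
tool_rot: [3.142, 0.002, -3.028]
contact_force: [1.9, -0.0, 0.1]
opening: 0.0338
grip_force: 25.0
```

Emit:
arm_command:
  xyz:
    - [4.97,0.56,0]
    - [4.97,0.56,0]
    - [4.97,0.56,0]
    - [4.97,0.56,0]
    - [0,0,0]
    - [0,0,0]
  spin: [0,0,0,0,0,0]

```text
time: 9.75
tool_pos: [0.5397, 0.1202, 0.2214]
tool_rot: [3.142, 0.002, -3.028]
contact_force: [1.8, 0.9, -0.4]
opening: 0.0339
grip_force: 25.0
```

Emit:
arm_command:
  xyz:
    - [4.97,0.56,0]
    - [4.97,0.56,0]
    - [4.97,0.56,0]
    - [4.97,0.56,0]
    - [4.97,0.56,0]
    - [4.97,0.56,0]
    - [0,0,0]
    - [0,0,0]
  spin: [0,0,0,0,0,0,0,0]

```text
time: 10.55
tool_pos: [0.5695, 0.1236, 0.2215]
tool_rot: [3.142, 0.002, -3.028]
contact_force: [2.7, 0.3, -0.2]
opening: 0.0341
grip_force: 25.0
```

Emit:
arm_command:
  xyz:
    - [4.97,0.56,0]
    - [4.97,0.56,0]
    - [4.97,0.56,0]
    - [4.97,0.56,0]
    - [4.97,0.56,0]
    - [4.97,0.56,0]
    - [0,0,0]
    - [0,0,0]
  spin: [0,0,0,0,0,0,0,0]

```text
time: 11.35
tool_pos: [0.5993, 0.127, 0.2215]
tool_rot: [3.142, 0.002, -3.028]
contact_force: [1.9, -0.1, -0.1]
opening: 0.034
grip_force: 25.0
```

Emit:
arm_command:
  xyz:
    - [2.98,0.34,0]
    - [2.98,0.34,0]
    - [2.98,0.34,0]
    - [2.98,0.34,0]
    - [0,0,0]
    - [0,0,0]
  spin: [0,0,0,0,0,0]

```text
time: 11.95
tool_pos: [0.6109, 0.1283, 0.2213]
tool_rot: [3.142, 0.001, -3.028]
contact_force: [0.7, 0.9, 0.2]
opening: 0.034
grip_force: 25.0
```

Emit:
arm_command:
  xyz:
    - [0.99,0.11,0]
    - [0.99,0.11,0]
    - [0.99,0.11,0]
    - [0,0,0]
    - [0,0,0]
    - [0,0,0]
  spin: [0,0,0,0,0,0]

```text
time: 12.55
tool_pos: [0.6133, 0.1286, 0.2211]
tool_rot: [3.142, -0.001, -3.028]
contact_force: [-4.5, -0.4, 1.8]
opening: 0.0339
grip_force: 25.0
```

Emit:
arm_command:
  xyz:
    - [0.99,0.11,0]
    - [0.99,0.11,0]
    - [0,0,0]
    - [0,0,0]
    - [0,0,0]
  spin: [0,0,0,0,0]

```text
time: 13.05
tool_pos: [0.6153, 0.1288, 0.2211]
tool_rot: [3.141, -0.001, -3.028]
contact_force: [-4.8, -0.9, 2.0]
opening: 0.0338
grip_force: 25.0
```

Emit:
arm_command:
  xyz:
    - [0,0,0]
    - [0,0,0]
    - [0,0,0]
    - [0,0,0]
    - [0,0,0]
    - [0,0,0]
    - [0,0,0]
    - [0,0,0]
  spin: [0,0,0,0,0,0,0,0]
  jaw: 0.5

```text
time: 13.85
tool_pos: [0.6155, 0.1288, 0.2213]
tool_rot: [3.141, 0.0, -3.028]
contact_force: [-0.1, -0.5, 0.1]
opening: 0.0686
grip_force: 0.0
```

Emit:
arm_command:
  xyz:
    - [0,0,10]
    - [0,0,20]
    - [0,0,30]
    - [0,0,30]
    - [0,0,30]
    - [0,0,0]
    - [0,0,0]
  spin: [0,0,0,0,0,0,0]

```text
time: 14.55
tool_pos: [0.6154, 0.1288, 0.3424]
tool_rot: [3.142, 0.002, -3.028]
contact_force: [-0.0, 0.1, -0.4]
opening: 0.0684
grip_force: 0.0
```

```bash
python3 - <<'E'
from cell import *
from h import *
np.set_printoptions(precision=4,suppress=True)
c=read_camera("wrist"); P=cloud(c)
o=np.array([.5589,.1225]);a=np.radians(6.48);d=np.array([np.cos(a),np.sin(a)])
m=(np.hypot(P[...,0]-.613,P[...,1]-.129)<.035)&(abs(P[...,2]-.086)<.005); q=P[m][:,:2]
r=cv2.minAreaRect((q*1000).astype(np.float32)); print(m.sum(),r,np.median(P[m][:,2]))
w=np.array(r[0])/1000-o; print("rack x,y",w@d,-w[0]*d[1]+w[1]*d[0])
s=observe(); print(s["tool_pos"],np.degrees(s["tool_rot"]),s["time"])
E
```

```text
2051 ((614.7350463867188, 129.3509521484375), (34.816383361816406, 33.935546875), 6.199294567108154) 0.08657920524995977
rack x,y 0.05625150730566696 0.0005058420580706206
[0.6152 0.1288 0.3411] [ 179.9957   -0.0274 -173.5161] 14.6
```

A is home (rack x 56 mm, y 0.5 mm). Next is B.

Emit:
arm_command:
  xyz:
    - [-10.5,-36.5,0]
    - [-10.5,-36.5,0]
    - [-10.5,-36.5,0]
    - [-10.5,-36.5,0]
    - [-10.5,-36.5,0]
    - [-10.5,-36.5,0]
    - [-10.5,-36.5,0]
    - [-10.5,-36.5,0]
    - [-10.5,-36.5,0]
    - [-10.5,-36.5,0]
    - [-10.5,-36.5,0]
    - [-10.5,-36.5,0]
    - [0,0,0]
    - [0,0,0]
  spin: [2,2,2,2,2,2,2,0,0,0,0,0,0,0]
  jaw: 1

```text
time: 16.0
tool_pos: [0.4889, -0.3097, 0.3398]
tool_rot: [3.139, -0.001, -2.786]
contact_force: [0.8, 0.5, 0.0]
opening: 0.0919
grip_force: 0.0
```

```bash
python3 - <<'E'
from cell import *
from h import *
np.set_printoptions(precision=4,suppress=True)
c=read_camera("wrist"); P=cloud(c); cv2.imwrite("pics/w3.png",c["img"][:,:,::-1])
m=(np.hypot(P[...,0]-.489,P[...,1]+.309)<.035)&(abs(P[...,2]-.0808)<.004); q=P[m][:,:2]; print(m.sum(),q.mean(0),cv2.minAreaRect((q*1000).astype(np.float32)))
s=observe(); print(s["tool_pos"],np.degrees(s["tool_rot"]),s["contact_force"],s["time"],s["opening"])
E
```

```text
2015 [ 0.4885 -0.3096] ((489.8428955078125, -308.93536376953125), (34.972434997558594, 33.846771240234375), 19.324899673461914)
[ 0.4893 -0.3088  0.3401] [ 179.8536   -0.0537 -159.5474] [0.0455 0.11   0.4713] 16.05 0.09160516837627826
```

View pics/w3.png

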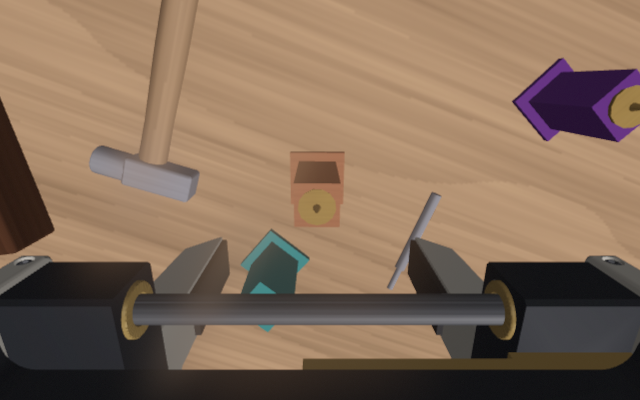

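The wrist view shows copper holder B at (317,190), square to the jaws. The turquoise one at (270,280) clears the fingers' row.

Emit:
arm_command:
  xyz:
    - [0,0,-20]
    - [0,0,-20]
    - [0,0,-20]
    - [0,0,-20]
    - [0,0,-20]
    - [0,0,-13]
    - [0,0,-9]
    - [0,0,0]
    - [0,0,0]
  spin: [-0.5,0,0,0,0,0,0,0,0]

```text
time: 16.95
tool_pos: [0.4898, -0.3091, 0.2197]
tool_rot: [-3.141, 0.0, -2.792]
contact_force: [0.0, -1.0, 0.4]
opening: 0.0921
grip_force: 0.0
```

Emit:
arm_command:
  xyz:
    - [0,0,0]
    - [0,0,0]
    - [0,0,0]
    - [0,0,0]
    - [0,0,0]
    - [0,0,0]
    - [0,0,0]
    - [0,0,0]
    - [0,0,0]
    - [0,0,0]
  spin: [0,0,0,0,0,0,0,0,0,0]
  jaw: -1

```text
time: 17.95
tool_pos: [0.4895, -0.3093, 0.2192]
tool_rot: [-3.141, 0.0, -2.793]
contact_force: [-1.0, -0.2, -0.4]
opening: 0.0341
grip_force: 25.0
```

Emit:
arm_command:
  xyz:
    - [0,0,5]
    - [0,0,10]
    - [0,0,10]
    - [0,0,5]
    - [0,0,0]
    - [0,0,0]
    - [0,0,0]
    - [0,0,0]
    - [0,0,0]
    - [0,0,0]
  spin: [0,0,0,0,0,0,0,0,0,0]

```text
time: 18.95
tool_pos: [0.4895, -0.3092, 0.249]
tool_rot: [3.141, -0.0, -2.793]
contact_force: [0.7, -0.3, -5.4]
opening: 0.0337
grip_force: 25.0
```

Emit:
arm_command:
  xyz:
    - [0,0,5]
    - [0,0,10]
    - [0,0,0]
    - [0,0,0]
    - [0,0,0]
  spin: [0,0,0,0,0]

```text
time: 19.45
tool_pos: [0.4894, -0.3091, 0.2643]
tool_rot: [3.141, -0.0, -2.793]
contact_force: [0.1, -1.8, -4.1]
opening: 0.0337
grip_force: 25.0
```

B is also heavy (about 5 N), so it goes in the arch rack behind A.

Emit:
arm_command:
  xyz:
    - [0,15,0]
    - [0,30,0]
    - [0,30,0]
    - [0,30,0]
    - [0,30,0]
    - [0,30,0]
    - [0,30,0]
    - [0,30,0]
    - [0,30,0]
    - [0,30,0]
    - [0,30,0]
    - [0,30,0]
    - [0,30,0]
    - [0,30,0]
    - [0,18.7,0]
    - [0,0,-10]
    - [0,0,-6]
    - [0,0,0]
    - [0,0,0]
    - [0,0,0]
  spin: [0,-1.5,-1.5,-1.5,-1.5,-1.5,-1.5,-1.5,-1.5,-1.5,0,0,0,0,0,0,0,0,0,0]

```text
time: 21.45
tool_pos: [0.4896, 0.1139, 0.2484]
tool_rot: [3.142, 0.0, -3.03]
contact_force: [0.6, 0.1, -4.1]
opening: 0.0341
grip_force: 25.0
```

```bash
python3 - <<'E'
from cell import *
from h import *
s=observe(); print(s["tool_pos"],np.degrees(s["tool_rot"]),s["contact_force"],s["time"])
c=read_camera("wrist"); cv2.imwrite("pics/w4.png",c["img"][:,:,::-1])
E
```

```text
[0.48963679 0.11387702 0.24836973] [ 1.79999241e+02  1.23723371e-02 -1.73582402e+02] [ 0.61824736  0.14652245 -4.14899578] 21.45
```

View pics/w4.png

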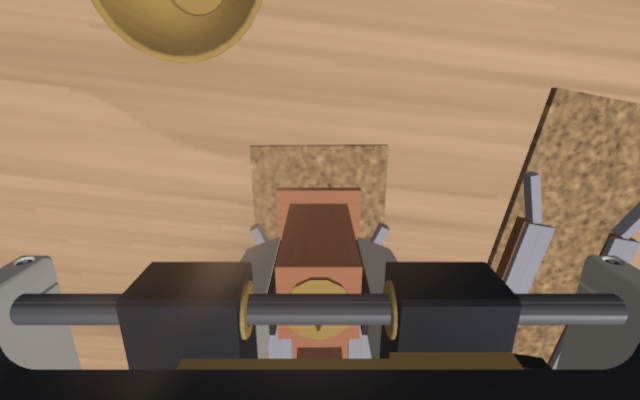

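The foot (276–361) is again centred on the cork (250–388). Lower it and slide in.

Emit:
arm_command:
  xyz:
    - [0,0.5,-10]
    - [0,0,-7]
    - [0,0,-3]
    - [0,0,-1]
    - [0,0,-1]
    - [0,0,-1]
    - [0,0,-0.7]
    - [0,0,-0.7]
    - [0,0,0]
    - [0,0,0]
    - [0,0,0]
  spin: [0,0,0,0,0,0,0,0,0,0,0]

```text
time: 22.6
tool_pos: [0.4895, 0.115, 0.2239]
tool_rot: [3.142, 0.0, -3.028]
contact_force: [1.0, -0.7, -4.5]
opening: 0.0336
grip_force: 25.0
```

Emit:
arm_command:
  xyz:
    - [4.97,0.56,0]
    - [4.97,0.56,0]
    - [4.97,0.56,0]
    - [4.97,0.56,0]
    - [4.97,0.56,0]
    - [4.97,0.56,0]
    - [0,0,0]
    - [0,0,0]
  spin: [0,0,0,0,0,0,0,0]

```text
time: 23.4
tool_pos: [0.5195, 0.1184, 0.2238]
tool_rot: [3.142, 0.0, -3.029]
contact_force: [0.9, 0.4, -3.5]
opening: 0.0339
grip_force: 25.0
```

Emit:
arm_command:
  xyz:
    - [4.97,0.56,0]
    - [4.97,0.56,0]
    - [4.97,0.56,0]
    - [4.97,0.56,0]
    - [0,0,0]
    - [0,0,0]
  spin: [0,0,0,0,0,0]

```text
time: 24.0
tool_pos: [0.5394, 0.1206, 0.2238]
tool_rot: [3.142, 0.0, -3.028]
contact_force: [0.7, 0.3, -3.7]
opening: 0.0337
grip_force: 25.0
```

Emit:
arm_command:
  xyz:
    - [0,0,-0.5]
    - [0,0,-0.4]
    - [2.98,0.34,0]
    - [2.98,0.34,0]
    - [2.98,0.34,0]
    - [2.98,0.34,0]
    - [2.98,0.34,0]
    - [2.98,0.34,0]
    - [2.98,0.34,0]
    - [0,0,0]
    - [0,0,0]
  spin: [0,0,0,0,0,0,0,0,0,0,0]

```text
time: 25.1
tool_pos: [0.5605, 0.123, 0.223]
tool_rot: [3.141, 0.002, -3.028]
contact_force: [1.8, 0.8, -1.6]
opening: 0.0339
grip_force: 25.0
```

Emit:
arm_command:
  xyz:
    - [0.99,0.11,0]
    - [0.99,0.11,0]
    - [0.99,0.11,0]
    - [0,0,0]
    - [0,0,0]
  spin: [0,0,0,0,0]

```text
time: 25.6
tool_pos: [0.563, 0.1233, 0.2229]
tool_rot: [3.141, 0.0, -3.028]
contact_force: [-1.4, -0.8, 0.7]
opening: 0.0342
grip_force: 25.0
```

Emit:
arm_command:
  xyz:
    - [0.99,0.11,0]
    - [0.99,0.11,0]
    - [0,0,0]
    - [0,0,0]
  spin: [0,0,0,0]

```text
time: 26.0
tool_pos: [0.565, 0.1236, 0.2229]
tool_rot: [3.141, -0.0, -3.028]
contact_force: [-1.8, 0.4, 0.9]
opening: 0.0337
grip_force: 25.0
```

Emit:
arm_command:
  xyz:
    - [0.99,0.11,0]
    - [0.99,0.11,0]
    - [0,0,0]
    - [0,0,0]
  spin: [0,0,0,0]

```text
time: 26.4
tool_pos: [0.5663, 0.1238, 0.2227]
tool_rot: [3.141, -0.003, -3.028]
contact_force: [-5.8, -0.7, 2.5]
opening: 0.0335
grip_force: 25.0
```

```bash
python3 - <<'E'
from cell import *
from h import *
s=observe(); print(s["tool_pos"],s["contact_force"],s["time"])
o=np.array([.5589,.1225]);a=np.radians(6.48);d=np.array([np.cos(a),np.sin(a)])
for n in("scene","wrist"):
    P=cloud(read_camera(n)); w=P[...,:2]-o; x=w@d; y=w@np.array([-d[1],d[0]])
    m=(abs(P[...,2]-.086)<.005)&(abs(y)<.03)&(x>-.03)&(x<.09)
    h,e=np.histogram(x[m]*1000,np.arange(-30,92,3)); print(n,list(zip(e[:-1].astype(int),h)))
E
```

```text
[0.56627548 0.12375028 0.22265023] [-5.7901193  -0.6615195   2.54891345] 26.4
scene [(np.int64(-30), np.int64(0)), (np.int64(-27), np.int64(0)), (np.int64(-24), np.int64(0)), (np.int64(-21), np.int64(0)), (np.int64(-18), np.int64(0)), (np.int64(-15), np.int64(0)), (np.int64(-12), np.int64(0)), (np.int64(-9), np.int64(0)), (np.int64(-6), np.int64(0)), (np.int64(-3), np.int64(4)), (np.int64(0), np.int64(2)), (np.int64(3), np.int64(1)), (np.int64(6), np.int64(7)), (np.int64(9), np.int64(5)), (np.int64(12), np.int64(9)), (np.int64(15), np.int64(15)), (np.int64(18), np.int64(16)), (np.int64(21), np.int64(14)), (np.int64(24), np.int64(4)), (np.int64(27), np.int64(5)), (np.int64(30), np.int64(0)), (np.int64(33), np.int64(0)), (np.int64(36), np.int64(0)), (np.int64(39), np.int64(1)), (np.int64(42), np.int64(2)), (np.int64(45), np.int64(6)), (np.int64(48), np.int64(3)), (np.int64(51), np.int64(3)), (np.int64(54), np.int64(10)), (np.int64(57), np.int64(5)), (np.int64(60), np.int64(7)), (np.int64(63), np.int64(7)), (np.int64(66), np.int64(14)), (np.int64(69), np.int64(8)), (np.int64(72), np.int
[... 643 characters left out ...]
(np.int64(18), np.int64(353)), (np.int64(21), np.int64(289)), (np.int64(24), np.int64(85)), (np.int64(27), np.int64(0)), (np.int64(30), np.int64(0)), (np.int64(33), np.int64(0)), (np.int64(36), np.int64(0)), (np.int64(39), np.int64(0)), (np.int64(42), np.int64(0)), (np.int64(45), np.int64(0)), (np.int64(48), np.int64(0)), (np.int64(51), np.int64(0)), (np.int64(54), np.int64(0)), (np.int64(57), np.int64(0)), (np.int64(60), np.int64(0)), (np.int64(63), np.int64(0)), (np.int64(66), np.int64(0)), (np.int64(69), np.int64(0)), (np.int64(72), np.int64(0)), (np.int64(75), np.int64(0)), (np.int64(78), np.int64(0)), (np.int64(81), np.int64(0)), (np.int64(84), np.int64(0)), (np.int64(87), np.int64(0))]
```

Contact force is 5.8 N and the column gap about 16 mm, so they are foot to foot. Release and go up.

Emit:
arm_command:
  xyz:
    - [0,0,0]
    - [0,0,0]
    - [0,0,0]
    - [0,0,0]
    - [0,0,0]
    - [0,0,0]
    - [0,0,0]
    - [0,0,0]
  spin: [0,0,0,0,0,0,0,0]
  jaw: 0.5

```text
time: 27.3
tool_pos: [0.567, 0.1238, 0.223]
tool_rot: [3.141, 0.0, -3.028]
contact_force: [0.9, -0.3, 0.1]
opening: 0.0686
grip_force: 0.0
```

Emit:
arm_command:
  xyz:
    - [0,0,10]
    - [0,0,20]
    - [0,0,30]
    - [0,0,30]
    - [0,0,30]
    - [0,0,30]
    - [0,0,0]
    - [0,0,0]
    - [0,0,0]
  spin: [0,0,0,0,0,0,0,0,0]

```text
time: 28.2
tool_pos: [0.5666, 0.1237, 0.3721]
tool_rot: [3.141, -0.002, -3.028]
contact_force: [-0.1, -0.3, -0.2]
opening: 0.0689
grip_force: 0.0
```

```bash
python3 - <<'E'
from cell import *
from h import *
o=np.array([.5589,.1225]);a=np.radians(6.48);d=np.array([np.cos(a),np.sin(a)])
c=read_camera("wrist"); P=cloud(c); w=P[...,:2]-o; x=w@d; y=w@np.array([-d[1],d[0]]); cv2.imwrite("pics/w5.png",c["img"][:,:,::-1])
for lo,hi in((-.02,.031),(.031,.09)):
    m=(abs(P[...,2]-.086)<.005)&(abs(y)<.025)&(x>lo)&(x<hi); print(m.sum(),np.percentile(x[m],[1,50,99]),np.percentile(y[m],[1,50,99]),np.median(P[m][:,2]))
E
```

```text
1656 [-0.01013014  0.00470757  0.02321551] [-0.01548964  0.00079718  0.01783564] 0.0860422771921921
1425 [0.0396734  0.05371268 0.07345126] [-0.0161775   0.00077477  0.01706408] 0.08571305178868383
```

View pics/w5.png

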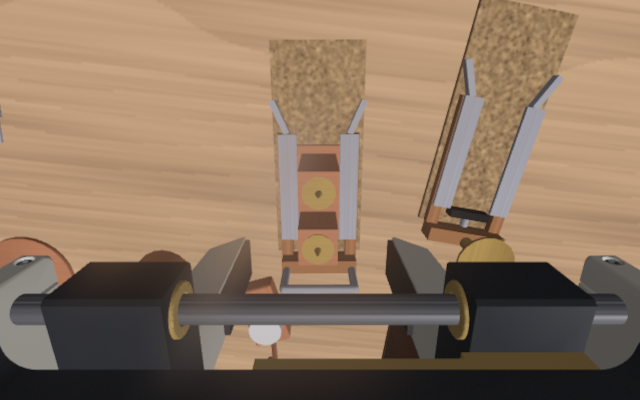

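The view shows both holders upright under the lips, at (318,190) and (318,245). Their centres are at rack x of about 6.5 and 56.5 mm, foot to foot.

```bash
python3 -c "
from cell import *
print(hand_in())"
```

```text
the job is handed in; nothing more can be done
None
```

Both holders weighed heavy (about 5 N each), so I slid both into the arch rack, foot to foot against the end pad, and handed the job in at about 28 s; no verdict came back.

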